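# Tip the drying barrel into the empty tray

## Robot

A 6-joint arm with a two-finger parallel gripper is mounted at the origin on a cart in front of the work surface, level with it; the furniture and walls round the work are solid. World frame = base frame: x ahead of the robot, y to its left, z up, the work surface at z = 0. Lengths are in m, angles in rad, forces in N, time in s.
With the tool pointing down it reaches from about 0.375 to 0.9 m from the base axis. Payload 3.1 kg.
Tool frame: the origin (TCP) lies midway between the tips of the shut fingers; the grasp point (between the pads) lies 19 mm behind it (pinch_z is the distance from the TCP to the grasp point, in m); y points along the fingers, z is the direction in which the jaws open and shut, and the axes are right-handed (so a half turn about y gives the same grasp; the last joint's range is limited). The gripper opens to 87 mm and grips with 3 to 60 N. Pads are 19 mm wide; open, the fingers measure 117 mm over their backs; the gripper's body (75 mm by 190 mm) begins 51 mm behind the grasp point.
Start: joints at [-1.454, 0.527, 1.433, -0, 1.181, -0.178], TCP at [0.182, -0.598, 0.223] pointing down, gripper open.
Joint ranges: [-3.08, 3.08], [-0.75, 2.2], [0.22, 2.44], [-1.43, 4.57], [0, 2.65], [-2.85, 2.85]. Speed limits (rad/s): [2.79, 2.79, 3.14, 3.14, 3.14, 3.14].

## Interface

Orientations are given as a unit quaternion [x, y, z, w].
In Python, from rig import * gives the robot as it stands.
- The arm moves only by the tool drive_tool, never from a script. Its argument "plan" is a list of rows, each a list of 7 numbers: the shift along the tool's x, y, z in mm, then the turn, a rotation vector about the tool's x, y, z in degrees, then the finger opening in mm, from 0 to 87. A call has 1 to 10 rows; each row is the pose to reach, as a shift and turn from the pose commanded when the call began, along the tool's axes at that moment; what a row does not reach only later rows make up. A row lasts 1/10 s, in which the tool goes at most 50 mm and 8.59 degrees, less where a joint would pass 70% of its speed; a pose out of reach is approached as far as the arm can. A call with a gripper value outside its range is refused whole. The fingers move at their own pace and stop on an object; "newtons" is the grip in N (left out, the last holds). Time passes only in rows, so rows that repeat a pose let the fingers close. It gives the time, the measured TCP pose, the force and the opening at its end, in the units of the state.
- get_obs(): the state, without advancing time (a new reading comes with each control period).
- camera(name): name is "scene" or "top"; returns the picture (384x512x3 uint8, blue, green, red); there is no depth.
- get_calibration(name): a dict with "fx", "fy", "cx", "cy" (pixels), "D" ([k1, k2, p1, p2, k3] as OpenCV has them; the pictures are not rectified), "origin" and "rotation" of the camera in the world. Camera axes: x right, y down, z forward; pixel columns grow to the right and rows downward; lengths in m; the calibration is good to about 2 mm. A picture is of the moment at which its call begins. get_calibration takes no time and is no camera call.
- hand_in(): hands the job in, once; it reports no verdict.
Trained networks look in the newest picture that a camera, given by its name, has taken for a name from the list of things; names that differ only in an ending like _2 or _b are one class to them, and where a whole thing is asked for, a point or a joint stands for the part that bears it (a point fixed in the world has none). Each returns a list of dicts, best first, with "conf" (0 to 1); they miss things now and then, are a little off and sometimes report something else, mostly with a low value. They report only what shows in the picture. A call takes as long as a camera call.
- spot_in(camera, target): "location" ([column, row] in pixels, amid what is visible of it).
- mark_of(camera, target): "location" ([column, row] in pixels: a listed point, or the origin of a listed thing).
The state is a dict: "time": time; "q": joint angles; "joint_velocities": joint speeds; "joint_torque": joint torques, N m; "position": TCP position; "tool_rot": TCP orientation; "ft_force": force on the tool from outside, world axes, zero at the start; "moment": the same for the moment, N m; "grip_width": finger opening in m.
Only numpy, scipy, OpenCV 4.12 (cv2) and the standard library are available. Lean on these libraries where they do the work, as an engineer would, in place of code of your own. Each camera call takes 0.05 s, during which the arm holds its last target. There are 200 camera calls.

## Task

A metal barrel in a stand holds two small stoppers, and one of the two trays under it already holds large stoppers from an earlier batch. Turn the barrel by its crank towards the tray that is still empty, as far as it goes, so that its side port faces down and both small stoppers drop into that tray, and leave it turned. Do not touch any stoppers, keep the large ones in their tray, and do not push the bottle, beaker and vial nearby out of place.

Things in the scene. Friction and masses are not known exactly. Their poses are not given: they have to be found in the camera images.
- stand: fixed grey stand: base plate 200 x 270 x 8 mm with two uprights that carry the barrel. Origin at the centre of the plate's underside, on the bench. Its x axis runs along the barrel's axis, away from the crank; its y axis points across, to one tray; z up. The crank is at its -x end, towards the robot.
- barrel_axis (a point): the middle of the barrel, on its level axis of rotation, 125 mm above the bench. The barrel is metal, 106 mm in diameter and 108 mm long, open along one side at a port 87 mm wide whose lips stand 62 mm from the axis.
- barrel (a joint): rotation of the barrel, rad. 0: port and crank pin straight up. Positive: its top, with port and pin, turns to the stand's +y side; negative: to -y. Stops at -2.2 and +2.2, port facing down to that side. Starts within 0.2 of 0; stays where left (friction 0.12 N m, 2 to 3 N at the pin). The stoppers slide out between 1.7 and 2.1, into the tray on the side turned to.
- crank_grip (a point): point on the axis of the crank pin: a black round pin, 14 mm in diameter, 58 mm long, parallel to the barrel's axis and 55 mm from it, on the port's side; it stands out freely at the robot's end and turns with the barrel. This point is 128 mm from the barrel's middle along the stand's -x, 26 mm from the pin's free end, 32 mm from the crank arm. Push it sideways or press it from above.
- tray_a: one of two identical open grey trays, 126 x 122 mm, 42 mm high, walls and floor 3 mm, fixed on the stand's plate under the barrel, one to each side of its axis (centres 66 mm either side). Origin at the centre of its underside. Which tray is on which side, and so which holds the large stoppers, varies.
- tray_b: one of two identical open grey trays, 126 x 122 mm, 42 mm high, walls and floor 3 mm, fixed on the stand's plate under the barrel, one to each side of its axis (centres 66 mm either side). Origin at the centre of its underside. Which tray is on which side, and so which holds the large stoppers, varies.
- small_1_mid (a point): centre of a small black conical stopper, 25 mm across, 24 mm high (12 mm below its top), 13 g, loose, inside the barrel at the start.
- small_2_mid (a point): centre of a small black conical stopper, 25 mm across, 24 mm high (12 mm below its top), 13 g, loose, inside the barrel at the start.
- large_1_mid (a point): centre of a large conical stopper, 32 mm across, 28 mm high, loose, standing in one of the trays.
- large_2_mid (a point): centre of a large conical stopper, 32 mm across, 28 mm high, loose, standing in one of the trays.
- bottle_mid (a point): half-way up a glass bottle with screw cap, 54 mm across, 106 mm high, standing beside the stand; a bystander.
- beaker_mid (a point): half-way up a small glass beaker, 52 mm across, 66 mm high, standing beside the stand; a bystander.
- vial_mid (a point): half-way up a sample vial, 23 mm across, 48 mm high, standing by the front corner of the stand; a bystander.

How it is judged:
At the end, for the whole second after the job is handed in: Both small stoppers lie at rest in the tray that held none (centres inside its walls and under 50 mm above its underside), both large stoppers are still in their own tray, and the barrel is left turned at least 1.6 rad towards the newly filled tray ((((x of small_1_mid in the frame of tray_b between -0.062 and 0.062 m and y of small_1_mid in the frame of tray_b between -0.062 and 0.062 m and z of small_1_mid in the frame of tray_b between 0 and 0.05 m) and (x of small_2_mid in the frame of tray_b between -0.062 and 0.062 m and y of small_2_mid in the frame of tray_b between -0.062 and 0.062 m and z of small_2_mid in the frame of tray_b between 0 and 0.05 m) and (x of large_1_mid in the frame of tray_a between -0.062 and 0.062 m and y of large_1_mid in the frame of tray_a between -0.062 and 0.062 m and z of large_1_mid in the frame of tray_a between 0 and 0.05 m) and (x of large_2_mid in the frame of tray_a between -0.062 and 0.062 m and y of large_2_mid in the frame of tray_a between -0.062 and 0.062 m and z of large_2_mid in the frame of tray_a between 0 and 0.05 m) and y of tray_b in the frame of stand above 0 m and value of joint barrel above 1.6 rad) or ((x of small_1_mid in the frame of tray_b between -0.062 and 0.062 m and y of small_1_mid in the frame of tray_b between -0.062 and 0.062 m and z of small_1_mid in the frame of tray_b between 0 and 0.05 m) and (x of small_2_mid in the frame of tray_b between -0.062 and 0.062 m and y of small_2_mid in the frame of tray_b between -0.062 and 0.062 m and z of small_2_mid in the frame of tray_b between 0 and 0.05 m) and (x of large_1_mid in the frame of tray_a between -0.062 and 0.062 m and y of large_1_mid in the frame of tray_a between -0.062 and 0.062 m and z of large_1_mid in the frame of tray_a between 0 and 0.05 m) and (x of large_2_mid in the frame of tray_a between -0.062 and 0.062 m and y of large_2_mid in the frame of tray_a between -0.062 and 0.062 m and z of large_2_mid in the frame of tray_a between 0 and 0.05 m) and y of tray_b in the frame of stand below 0 m and value of joint barrel below -1.6 rad) or ((x of small_1_mid in the frame of tray_a between -0.062 and 0.062 m and y of small_1_mid in the frame of tray_a between -0.062 and 0.062 m and z of small_1_mid in the frame of tray_a between 0 and 0.05 m) and (x of small_2_mid in the frame of tray_a between -0.062 and 0.062 m and y of small_2_mid in the frame of tray_a between -0.062 and 0.062 m and z of small_2_mid in the frame of tray_a between 0 and 0.05 m) and (x of large_1_mid in the frame of tray_b between -0.062 and 0.062 m and y of large_1_mid in the frame of tray_b between -0.062 and 0.062 m and z of large_1_mid in the frame of tray_b between 0 and 0.05 m) and (x of large_2_mid in the frame of tray_b between -0.062 and 0.062 m and y of large_2_mid in the frame of tray_b between -0.062 and 0.062 m and z of large_2_mid in the frame of tray_b between 0 and 0.05 m) and y of tray_a in the frame of stand above 0 m and value of joint barrel above 1.6 rad) or ((x of small_1_mid in the frame of tray_a between -0.062 and 0.062 m and y of small_1_mid in the frame of tray_a between -0.062 and 0.062 m and z of small_1_mid in the frame of tray_a between 0 and 0.05 m) and (x of small_2_mid in the frame of tray_a between -0.062 and 0.062 m and y of small_2_mid in the frame of tray_a between -0.062 and 0.062 m and z of small_2_mid in the frame of tray_a between 0 and 0.05 m) and (x of large_1_mid in the frame of tray_b between -0.062 and 0.062 m and y of large_1_mid in the frame of tray_b between -0.062 and 0.062 m and z of large_1_mid in the frame of tray_b between 0 and 0.05 m) and (x of large_2_mid in the frame of tray_b between -0.062 and 0.062 m and y of large_2_mid in the frame of tray_b between -0.062 and 0.062 m and z of large_2_mid in the frame of tray_b between 0 and 0.05 m) and y of tray_a in the frame of stand below 0 m and value of joint barrel below -1.6 rad)) and linear speed of each of small_1, small_2, large_1, large_2 below 0.05 m/s); the robot touches nothing.
It fails at once if the gripper touches a stopper (over 0.5 N) (contact force between the fingers and small_1 above 0.5 N or contact force between the fingers and small_2 above 0.5 N or contact force between the fingers and large_1 above 0.5 N or contact force between the fingers and large_2 above 0.5 N).
It fails at once if the bottle, beaker or vial is moved more than 30 mm (distance of any of bottle_mid, beaker_mid, vial_mid from where it was at the start of the episode above 0.03 m).
It also fails if it takes over 38 s, if anything falls off the work surface, if the arm or the gripper's body presses on something with over 40 N, if the wrist force passes 120 N, or if a joint passes its speed limit or range.

## Working session

There is one attempt and no reset: what is moved stays moved. The work goes in short steps, Python scripts to look and compute and a tool call to move; the robot and the scene stay as the last step left them, time stands still between calls to the robot, and variables do not carry over. Pictures are saved under pics/ and viewed, about 8 in all and at most 12, crops included, and the job is handed in when it is done.

Besides the shell and the picture viewer there is one more tool, called after "Emit:" by a JSON object that holds its "name" and its "arguments". drive_tool: Moves the arm, as the interface text tells. Its arguments: {"type":"object","properties":{"plan":{"type":"array","items":{"type":"array","items":{"type":"number"}}},"newtons":{"type":"number"}},"required":["plan"]}

```bash
mkdir -p pics; cat > h.py <<'E'
from rig import *
import numpy as np, cv2
from scipy.spatial.transform import Rotation as R
def ray(cam,uv):
    c=get_calibration(cam)
    K=np.array([[c['fx'],0,c['cx']],[0,c['fy'],c['cy']],[0,0,1.]])
    p=cv2.undistortPoints(np.array([[uv]],float),K,np.array(c['D'],float))[0,0]
    return np.array(c['origin']),np.array(c['rotation'])@np.array([p[0],p[1],1])
def at_z(cam,uv,z):
    o,d=ray(cam,uv); return o+d*(z-o[2])/d[2]
def tri(uv1,uv2):
    o1,d1=ray('scene',uv1);o2,d2=ray('top',uv2)
    s=np.linalg.lstsq(np.c_[d1,-d2],o2-o1,rcond=None)[0]
    a,b=o1+d1*s[0],o2+d2*s[1]
    return (a+b)/2,np.linalg.norm(a-b)
E
python3 - <<'E'
from h import *
o=get_obs();print(o['time'],o['position'],o['tool_rot'],R.from_quat(o['tool_rot']).as_matrix().round(2).tolist(),o['grip_width'])
ims=[camera(n) for n in('scene','top')]
for n,i in zip(('scene','top'),ims): cv2.imwrite(f'pics/{n}0.png',i)
for n in('scene','top'):
    print(n,np.round(get_calibration(n)['origin'],3))
    for t in('stand','barrel_axis','crank_grip','tray_a','large_1_mid','bottle_mid','beaker_mid','vial_mid'):
        print(t,[(np.round(d['location'],1).tolist(),round(d['conf'],2)) for d in mark_of(n,t)[:3]])
E
```

```text
0.0 [ 0.18149764 -0.59728044  0.22156974] [-0.10382641  0.70021396 -0.69866718  0.10384922] [[-0.96, -0.0, 0.29], [-0.29, 0.0, -0.96], [-0.0, -1.0, -0.0]] 0.08699367381483017
scene [ 0.555 -0.375  0.809]
stand [([273.3, 255.3], 0.79)]
barrel_axis [([287.0, 236.5], 0.22)]
crank_grip [([214.5, 212.2], 0.8)]
tray_a [([273.9, 279.6], 0.59)]
large_1_mid []
bottle_mid [([273.1, 179.6], 0.58)]
beaker_mid [([276.7, 329.6], 0.64)]
vial_mid [([232.4, 200.6], 0.62)]
top [0.44  0.113 1.063]
stand [([290.1, 195.7], 0.86), ([296.0, 202.1], 0.73)]
barrel_axis [([300.8, 189.6], 0.95)]
crank_grip [([291.2, 240.9], 0.67), ([317.6, 205.1], 0.32)]
tray_a [([315.2, 205.6], 0.75), ([268.5, 195.2], 0.71)]
large_1_mid [([263.1, 200.2], 0.67)]
bottle_mid [([223.5, 193.2], 0.69), ([233.9, 237.2], 0.46)]
beaker_mid [([357.9, 207.2], 0.77)]
vial_mid [([233.4, 235.8], 0.45)]
```

View pics/scene0.png

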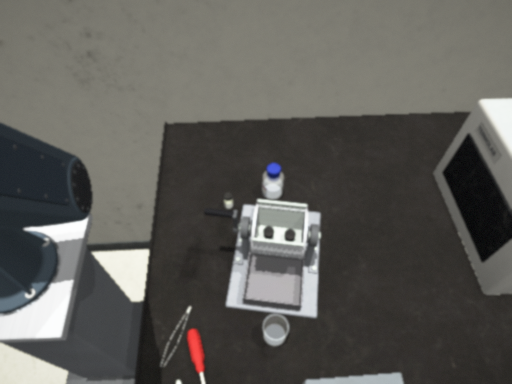

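View pics/top0.png

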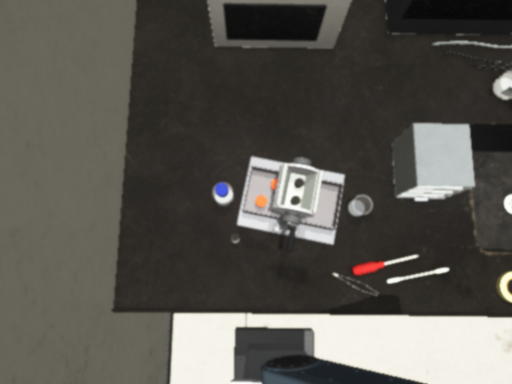

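The empty tray is on the right in the top view (beaker side, towards world -y). The large orange stoppers, at about (262,201) and (274,184), are in the left one. The crank pin is near (289,238) in top and (215,212) in scene.

```bash
python3 - <<'E'
from h import *
print('axis',at_z('top',[300.8,189.6],.125),'stand z0',at_z('top',[290.1,195.7],0))
print('crank',tri([214.5,212.2],[291.2,240.9]),at_z('top',[291.2,240.9],.18),at_z('scene',[214.5,212.2],.18))
for n,t,s,z in(('bottle',[223.5,193.2],[273.1,179.6],.053),('beaker',[357.9,207.2],[276.7,329.6],.033),('vial',[233.4,235.8],[232.4,200.6],.024)):print(n,at_z('top',t,z),at_z('scene',s,z))
# plate corners in top image
for c in([252,157],[344,174],[333,243],[238,228]):print('corner',at_z('top',c,.008))
for n,i in(('scene',(195,185,140,140)),('top',(225,145,150,115))):
    im=cv2.imread(f'pics/{n}0.png');x,y,w,h=i
    cv2.imwrite(f'pics/{n}c.png',cv2.resize(im[y:y+h,x:x+w],None,fx=4,fy=4,interpolation=cv2.INTER_CUBIC))
a,b=[cv2.imread(f'pics/{n}c.png') for n in('scene','top')]
E
```

```text
Traceback (most recent call last):
  File "h.py", line 10, in at_z
    o,d=ray(cam,uv); return o+d*(z-o[2])/d[2]
        ~~~^^^^^^^^
  File "h.py", line 8, in ray
    return np.array(c['origin']),np.array(c['rotation'])@np.array([p[0],p[1],1])
                                 ~~~~~~~~~~~~~~~~~~~~~~~^~~~~~~~~~~~~~~~~~~~~~~~
ValueError: matmul: Input operand 1 has a mismatch in its core dimension 0, with gufunc signature (n?,k),(k,m?)->(n?,m?) (size 3 is different from 4)
```

Rotation is a quaternion; fixing that.

```bash
sed -i "s/np.array(c\['rotation'\])@np.array(\[p\[0\],p\[1\],1\])/R.from_quat(c['rotation']).apply([p[0],p[1],1])/" h.py; python3 - <<'E'
from h import *
np.set_printoptions(precision=3,suppress=True)
print('axis',at_z('top',[300.8,189.6],.125),'stand z0',at_z('top',[290.1,195.7],0))
print('crank',tri([214.5,212.2],[291.2,240.9]),at_z('top',[291.2,240.9],.18),at_z('scene',[214.5,212.2],.18))
for n,t,s,z in(('bottle',[223.5,193.2],[273.1,179.6],.053),('beaker',[357.9,207.2],[276.7,329.6],.033),('vial',[233.4,235.8],[232.4,200.6],.024)):print(n,at_z('top',t,z),at_z('scene',s,z))
for c in([252,157],[344,174],[333,243],[238,228]):print('corner',at_z('top',c,.008))
for n,i in(('scene',(195,185,140,140)),('top',(225,145,150,115))):
    im=cv2.imread(f'pics/{n}0.png');x,y,w,h=i
    cv2.imwrite(f'pics/{n}c.png',cv2.resize(im[y:y+h,x:x+w],None,fx=4,fy=4,interpolation=cv2.INTER_CUBIC))
E
```

```text
axis [ 0.631 -0.011  0.125] stand z0 [0.638 0.002 0.   ]
crank (array([0.498, 0.019, 0.184]), np.float64(0.002525294255151466)) [0.5   0.019 0.18 ] [0.497 0.021 0.18 ]
bottle [0.633 0.186 0.053] [0.636 0.192 0.053]
beaker [ 0.603 -0.177  0.033] [ 0.612 -0.178  0.033]
vial [0.522 0.158 0.024] [0.528 0.152 0.024]
corner [0.747 0.111 0.008]
corner [ 0.701 -0.149  0.008]
corner [ 0.507 -0.113  0.008]
corner [0.545 0.147 0.008]
```

View pics/topc.png

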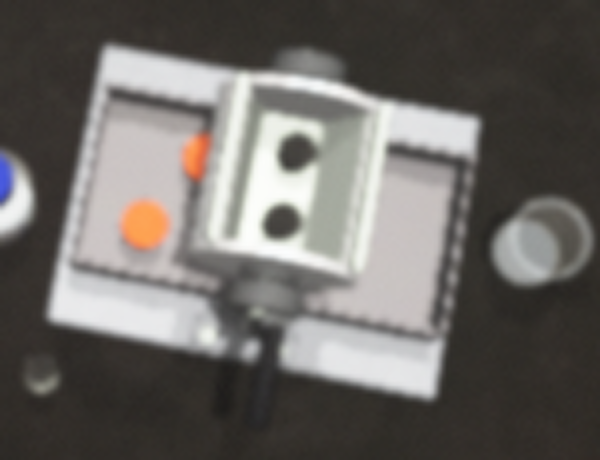

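View pics/scenec.png

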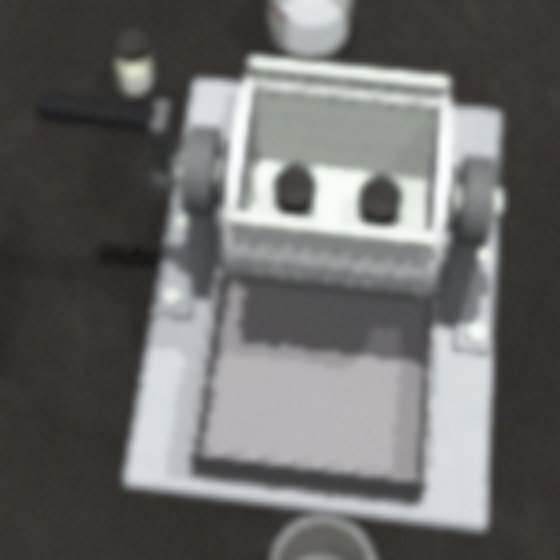

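```bash
cat >> h.py <<'E'
A=np.array([0.627,-0.005]);X=np.array([.984,-.177]);Y=np.array([.177,.984])
def W(x,y,z): return np.r_[A+x*X+y*Y,z]
def goto(x,y,z):
    o=get_obs();r=R.from_quat(o['tool_rot'])
    M=r.as_matrix();want=R.from_matrix(np.c_[[-X[0],-X[1],0],[0,0,-1],[-Y[0],-Y[1],0]])
    print('shift mm',(M.T@(W(x,y,z)-o['position'])*1000).round(1),'turn',(r.inv()*want).as_rotvec(degrees=True).round(1))
E
python3 -c "
from h import *
print(get_obs()['time'],W(-.136,.04,.26));goto(-.136,.04,.26)"
```

```text
0.9 [0.500256 0.058432 0.26    ]
shift mm [-495.6  -37.4 -535.5] turn [-0.  27.1 -0. ]
```

Emit:
{"name": "drive_tool", "arguments": {"plan": [[0,-37,0,0,0,0,0],[-496,-37,-536,0,27,0,0],[-496,-37,-536,0,27,0,0],[-496,-37,-536,0,27,0,0],[-496,-37,-536,0,27,0,0],[-496,-37,-536,0,27,0,0],[-496,-37,-536,0,27,0,0],[-496,-37,-536,0,27,0,0],[-496,-37,-536,0,27,0,0],[-496,-37,-536,0,27,0,0]]}}

```text
time: 1.9
position: [0.3787, -0.1915, 0.2599]
tool_rot: [-0.063, -0.704, 0.705, 0.062]
ft_force: [0.8, -0.7, 0.2]
grip_width: 0.0155
```

```bash
python3 -c "
from h import *
goto(-.136,.04,.26);print(get_obs()['q'])"
```

```text
shift mm [-7.560e+01 -1.000e-01 -2.674e+02] turn [-0.   0.  -0.1]
[-7.32848075e-01  2.00798657e-01  1.85988607e+00  1.45001450e-04
  1.07969007e+00  1.01500786e+00]
```

Emit:
{"name": "drive_tool", "arguments": {"plan": [[-75,0,-267,0,0,0,0],[-75,0,-267,0,0,0,0],[-75,0,-267,0,0,0,0],[-75,0,-267,0,0,0,0],[-75,0,-267,0,0,0,0],[-75,0,-267,0,0,0,0],[-75,0,-267,0,0,0,0],[-75,0,-267,0,0,0,0],[-75,0,-267,0,0,0,0]]}}

```text
time: 2.8
position: [0.4982, 0.0557, 0.2595]
tool_rot: [-0.062, -0.704, 0.705, 0.063]
ft_force: [0.0, 0.6, -0.0]
grip_width: 0.0006
```

```bash
python3 - <<'E'
from h import *
goto(-.136,.04,.13)
a,b=camera('scene'),camera('top')
print(get_obs()['time'])
f=lambda im,x,y,w,h:cv2.resize(im[y:y+h,x:x+w],(390,390),interpolation=cv2.INTER_CUBIC)
cv2.imwrite('pics/p1.png',np.hstack([f(a,185,150,140,140),f(b,230,150,130,130)]))
E
```

```text
shift mm [ -1.6 129.5  -3.1] turn [-0.  0.  0.]
2.9
```

View pics/p1.png

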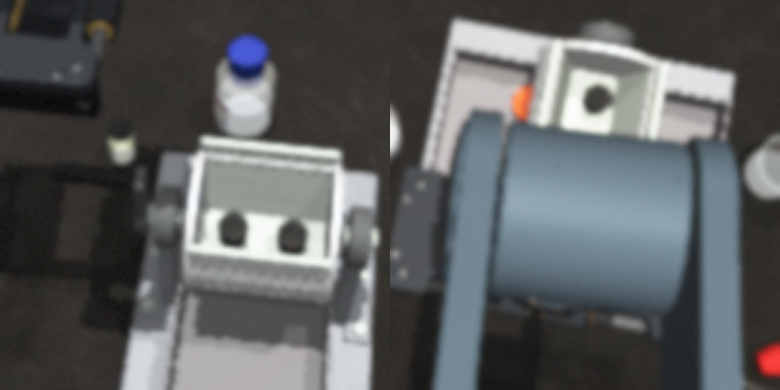

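The scene view shows the gripper high above the pin and on its +y side. The pin is at about (90,175) in the crop, still upright. I'll lower beside it, then push.

Emit:
{"name": "drive_tool", "arguments": {"plan": [[-2,0,-4,0,0,0,0],[-2,40,-4,0,0,0,0],[-2,75,-4,0,0,0,0],[-2,105,-4,0,0,0,0],[-2,128,-4,0,0,0,0],[-2,128,-4,0,0,0,0]]}}

```text
time: 3.5
position: [0.4992, 0.0598, 0.1289]
tool_rot: [0.06, 0.704, -0.704, -0.065]
ft_force: [-0.1, -0.3, 0.5]
grip_width: 0.0005
```

Emit:
{"name": "drive_tool", "arguments": {"plan": [[0,0,6,0,0,0,0],[0,0,12,0,0,0,0],[0,0,18,0,0,0,0],[0,0,24,0,0,0,0],[0,0,30,0,0,0,0],[0,0,35,0,0,0,0],[0,0,40,0,0,0,0],[0,0,45,0,0,0,0],[0,0,50,0,0,0,0],[0,0,54,0,0,0,0]]}}

```text
time: 4.5
position: [0.4914, 0.007, 0.1313]
tool_rot: [0.062, 0.705, -0.704, -0.063]
ft_force: [0.2, 5.0, -2.5]
grip_width: 0.0004
```

```bash
python3 - <<'E'
from h import *
goto(-.136,-.026,.13)
print([(d['location'],d['conf']) for d in mark_of('scene','crank_grip')])
a=camera('scene')
f=lambda im,x,y,w,h:cv2.resize(im[y:y+h,x:x+w],(390,390),interpolation=cv2.INTER_CUBIC)
cv2.imwrite('pics/p2.png',f(a,185,150,140,140))
E
```

```text
shift mm [ 0.4  1.2 13.8] turn [0.  0.1 0.1]
[([217.6, 211.7], 0.88), ([272.1, 181.5], 0.5)]
```

View pics/p2.png

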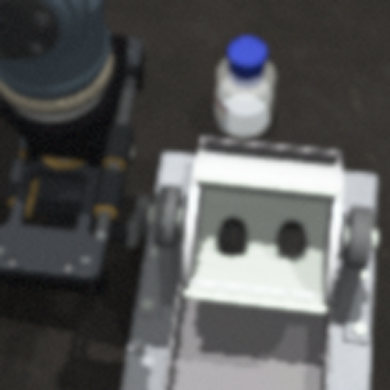

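The port tips toward the empty tray with the stoppers still inside (crop (232,237) and (292,240)). The force is about 5 N, so contact is good. I'll continue to about 60°, then lift over and press.

Emit:
{"name": "drive_tool", "arguments": {"plan": [[0,0,4,0,0,0,0],[0,0,8,0,0,0,0],[0,0,12,0,0,0,0],[0,0,15,0,0,0,0],[0,0,15,0,0,0,0],[0,0,12,0,0,0,0],[0,-40,12,0,0,0,0],[0,-65,12,0,0,0,0],[0,-65,12,0,0,0,0]]}}

```text
time: 5.5
position: [0.4928, -0.0063, 0.2]
tool_rot: [-0.065, -0.703, 0.705, 0.059]
ft_force: [-0.7, 0.1, -0.8]
grip_width: 0.0006
```

```bash
python3 - <<'E'
from h import *
goto(-.136,-.050,.19)
a=camera('scene')
f=lambda im,x,y,w,h:cv2.resize(im[y:y+h,x:x+w],(500,500),interpolation=cv2.INTER_CUBIC)
cv2.imwrite('pics/p3.png',f(a,185,150,140,140))
E
```

```text
shift mm [ 4.3 10.  24.9] turn [-0.1  0.1 -0.5]
```

View pics/p3.png

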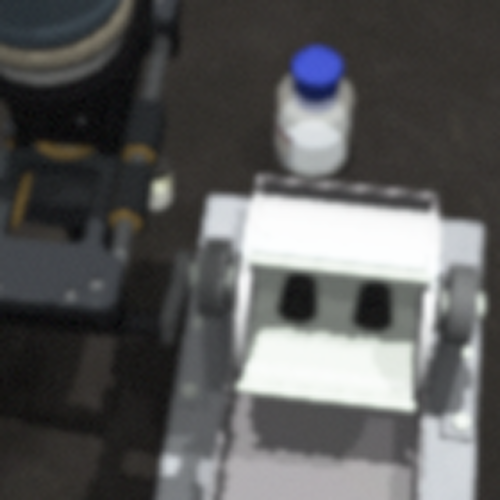

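Barrel holds at about 60°; crank arm end at about (170,300). Now over the pin and press down.

Emit:
{"name": "drive_tool", "arguments": {"plan": [[4,0,25,0,0,0,0],[4,0,25,0,0,0,0],[4,20,25,0,0,0,0],[4,35,25,0,0,0,0],[4,41,25,0,0,0,0],[4,46,25,0,0,0,0],[4,51,25,0,0,0,0],[4,56,25,0,0,0,0],[4,61,25,0,0,0,0],[4,66,25,0,0,0,0]]}}

```text
time: 6.55
position: [0.4819, -0.0288, 0.1303]
tool_rot: [-0.062, -0.704, 0.704, 0.062]
ft_force: [0.0, -2.4, 3.2]
grip_width: 0.0002
```

```bash
python3 - <<'E'
from h import *
goto(-.136,-.050,.098)
a=camera('scene')
f=lambda im,x,y,w,h:cv2.resize(im[y:y+h,x:x+w],(500,500),interpolation=cv2.INTER_CUBIC)
cv2.imwrite('pics/p4.png',f(a,185,150,140,140))
E
```

```text
shift mm [-2.6 32.3  0.9] turn [-0.   0.1 -0. ]
```

View pics/p4.png

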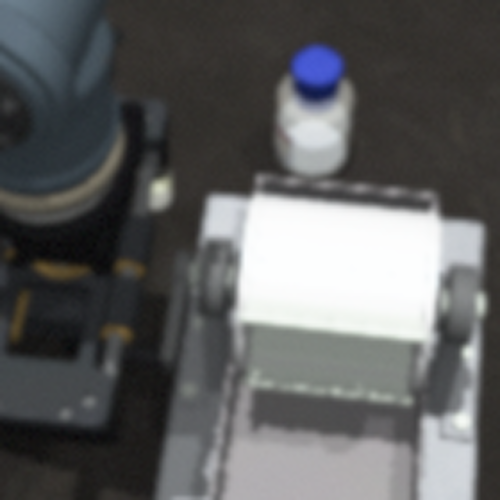

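Port is about sideways (around 90°) and the pin is being pressed with about 3 N. Continuing down to the stop.

Emit:
{"name": "drive_tool", "arguments": {"plan": [[-2,5,1,0,0,0,0],[-2,10,1,0,0,0,0],[-2,14,1,0,0,0,0],[-2,18,1,0,0,0,0],[-2,22,1,0,0,0,0],[-2,26,1,0,0,0,0],[-2,29,1,0,0,0,0],[-2,32,1,0,0,0,0],[-2,33,1,0,0,0,0],[-2,33,1,0,0,0,0]]}}

```text
time: 7.6
position: [0.4836, -0.0305, 0.0975]
tool_rot: [-0.062, -0.704, 0.705, 0.062]
ft_force: [0.6, -0.5, 2.5]
grip_width: 0.0004
```

```bash
python3 - <<'E'
from h import *
goto(-.136,-.050,.098)
a=camera('scene')
f=lambda im,x,y,w,h:cv2.resize(im[y:y+h,x:x+w],(500,500),interpolation=cv2.INTER_CUBIC)
cv2.imwrite('pics/p5.png',f(a,185,180,140,140))
E
```

```text
shift mm [-0.6 -0.5 -0.5] turn [-0.   0.1 -0. ]
```

View pics/p5.png

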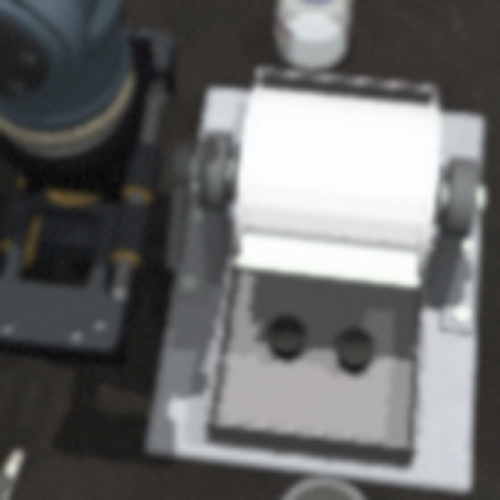

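Both small stoppers lie in the empty tray (crop (287,337) and (355,350)). I'll press gently on to the stop, then lift and retract.

Emit:
{"name": "drive_tool", "arguments": {"plan": [[0,2,0,0,0,0,0],[0,4,0,0,0,0,0],[0,6,0,0,0,0,0],[0,7,0,0,0,0,0],[0,7,0,0,0,0,0]]}}

```text
time: 8.15
position: [0.4849, -0.0332, 0.092]
tool_rot: [-0.063, -0.703, 0.706, 0.06]
ft_force: [-1.8, -11.2, 10.2]
grip_width: 0.0004
```

Emit:
{"name": "drive_tool", "arguments": {"plan": [[0,-10,0,0,0,0,0],[0,-40,0,0,0,0,0],[0,-80,0,0,0,0,0],[0,-120,0,0,0,0,0],[0,-150,0,0,0,0,0],[40,-160,60,0,0,0,0],[70,-160,110,0,0,0,0],[90,-160,160,0,0,0,0],[90,-160,200,0,0,0,0],[90,-160,200,0,0,0,0]]}}

```text
time: 9.15
position: [0.3581, -0.2137, 0.2508]
tool_rot: [-0.063, -0.704, 0.705, 0.063]
ft_force: [-0.1, 0.5, -0.4]
grip_width: 0.0002
```

Emit:
{"name": "drive_tool", "arguments": {"plan": [[0,0,50,0,0,0,0],[0,0,100,0,0,0,0],[0,0,100,0,0,0,0],[0,0,100,0,0,0,0]]}}

```text
time: 9.55
position: [0.3414, -0.3098, 0.25]
tool_rot: [0.063, 0.705, -0.704, -0.064]
ft_force: [-0.7, 0.2, 0.2]
grip_width: 0.0003
```

```bash
python3 - <<'E'
from h import *
a,b=camera('scene'),camera('top')
o=get_obs();print(o['time'],o['position'],o['ft_force'],np.abs(o['joint_velocities']).max())
f=lambda im,x,y,w,h:cv2.resize(im[y:y+h,x:x+w],(390,390),interpolation=cv2.INTER_CUBIC)
cv2.imwrite('pics/p6.png',np.hstack([f(a,185,170,170,170),f(b,210,140,160,160)]))
for n,t,z in(('bottle_mid',0,.053),('beaker_mid',0,.033),('vial_mid',0,.024)):
  print(n,[at_z('top',d['location'],z).round(3) for d in mark_of('top',n)[:1]],[at_z('scene',d['location'],z).round(3) for d in mark_of('scene',n)[:1]])
for d in mark_of('top','crank_grip')[:2]: print('crank',d,(lambda v:(v@X,v@Y))(at_z('top',d['location'],.093)[:2]-A))
E
```

```text
9.65 [ 0.34165893 -0.30792628  0.25001621] [0.18424815 0.40200981 0.40253473] 0.01961644620185114
bottle_mid [array([0.63 , 0.181, 0.053])] [array([0.641, 0.185, 0.053])]
beaker_mid [array([ 0.611, -0.18 ,  0.033])] [array([ 0.609, -0.178,  0.033])]
vial_mid [array([0.518, 0.151, 0.024])] [array([0.52 , 0.159, 0.024])]
crank {'location': [304.4, 243.7], 'conf': 0.94} (np.float64(-0.12261495091132087), np.float64(-0.040279192030583326))
crank {'location': [274.6, 187.3], 'conf': 0.52} (np.float64(0.004980550352250587), np.float64(0.05868777315994155))
```

View pics/p6.png

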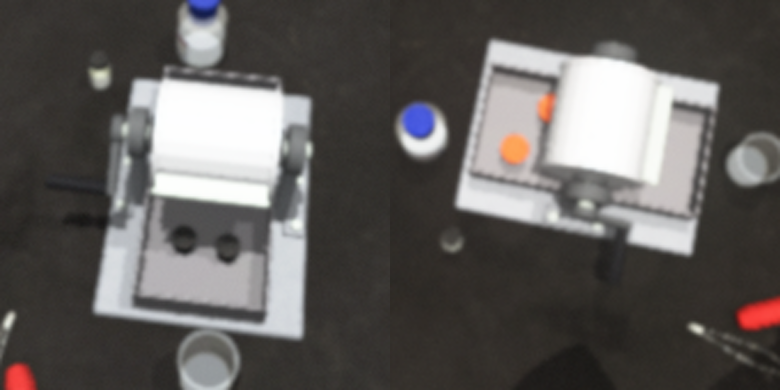

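Both small stoppers rest in the formerly empty tray, and the large ones are still in theirs. The barrel is at its stop (pin 40 mm to the side and low), the bystanders have not moved beyond measurement noise, and the arm is clear.

```bash
python3 -c "
from rig import *
print(hand_in())"
```

```text
the job is handed in; nothing more can be done
None
```

The barrel is turned to its stop towards the empty tray, on the beaker side (world −y), and both small stoppers dropped into that tray. I pushed the crank pin sideways with shut fingers to about 60°. Then I pressed it down from above until the force rose to about 15 N, lifted off and backed away. I handed in shortly after 9.65 s on the robot's clock, against the 38 s limit.

**Last checks:**
- **Small stoppers:** the scene picture showed both lying in the tray that had been empty.
- **Large stoppers:** both were still in their own tray.
- **Barrel:** the crank pin was about 40 mm to the empty tray's side, consistent with the 2.2 rad stop.
- **Bystanders:** the bottle, beaker and vial were within about 10 mm of their first readings, which is detector noise.
- **Arm:** it was clear of everything with no force on it.

None of the checks failed or disagreed. I did not measure the barrel angle directly: the pin position and the rise in force are what point to the stop.

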